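# Demagnetise a bearing ring on the plate demagnetiser

## Robot

A 6-joint arm with a two-finger parallel gripper is mounted at the origin on the work surface. World frame = base frame: x ahead of the robot, y to its left, z up, the work surface at z = 0. Lengths are in mm, angles in rad, forces in N, time in s.
With the tool pointing down it reaches from about 350 to 725 mm from the base axis. Payload 4.3 kg.
Tool frame: the origin (TCP) lies midway between the tips of the shut fingers; the grasp point (between the pads) lies r.grip_depth behind it (r.grip_depth is the distance from the TCP to the grasp point, in mm); z points along the fingers, y is the line along which they close (so a half turn about z gives the same grasp; the last joint's range is limited). The gripper opens to 85 mm and grips with 20 to 120 N. Pads are 22 mm wide; open, the fingers measure 114 mm over their backs; the gripper's body (76 mm by 85 mm) begins 54 mm behind the grasp point. The pads swing forward as they close: fully open they stand 13 mm farther back than shut.
Start: joints at [1.067, 0.377, 0.081, 1.274, 0, 1.46], TCP at [220.638, 531.023, 231.329] pointing down, gripper open.
Joint ranges: [-2.72, 2.72], [-0.84, 1.66], [-1.02, 1.22], [-1.77, 2.12], [-1.37, 1.28], [-3.14, 3.14]. Speed limits (rad/s): [2.57, 2.57, 3.14, 3.14, 3.14, 3.14].

## Interface

Orientations are given as a unit quaternion [x, y, z, w].
In Python, from rig import r, planner, viewer, ticket gives the robot as it stands. Calls block until the motion is done:
- r.move_ptp(position, orientation): joint-space move of the TCP to a pose.
- r.move_linear(position, attitude=None, speed=150, max_force=None): straight line of the TCP; attitude=None keeps the orientation; speed is the mean speed in mm/s. With max_force (N) it stops when the force on the tool has changed by that much, and returns True; else False.
- r.move_joints(angles): joint-space move.
- r.move_gripper(opening, force=None): opening from 0.0 (shut) to 1.0 (fully open); force is the grip in N (None keeps the last); returns when the fingers have stopped.
- r.pause(seconds).
- planner.inverse_kinematics(position, orientation): joint angles nearest the present ones, or None.
- r.observe(): the state.
- viewer.camera(name): name is "scene" or "top" or "wrist"; returns a dict with "frame" (400x640x3 uint8, blue, green, red), "depth" (400x640 float32, mm along the optical axis (not along the pixel's ray), 0 where there is no reading), "intrinsics" (3x3 intrinsics, pixels), "k1" (the pictures are not rectified: a ray, as slopes to the right and down, at radius r is drawn at 1 + k1 r^2 times it, then the intrinsics apply), "origin" and "rotation" of the camera in the world; the wrist camera has in their place "hand_eye" (4x4, takes a point from camera to tool coordinates, whose origin is the TCP and whose axes are the flange's). Camera axes: x right, y down, z forward; pixel columns grow to the right and rows downward; lengths in mm; the calibration is good to about 2 mm. A picture is of the moment at which its call begins: read the wrist's pose just before it.
A pose or a line that the arm cannot do raises r.MotionError and nothing moves.
- ticket.close_job(): hands the job in; it is judged then, once.
The state is a dict: "t": time; "qpos": joint angles; "joint_velocities": joint speeds; "joint_torque": joint torques, N m; "eef_pos": TCP position; "ee_rot": TCP orientation; "wrist_force": force on the tool from outside, world axes, zero at the start; "ft_torque": the same for the moment, N m; "finger_gap": opening from 0.0 (shut) to 1.0 (fully open); "grip_force": force on a finger pad.
Only numpy, scipy, OpenCV 4.12 (cv2) and the standard library are available. Lean on these libraries where they do the work, as an engineer would, in place of code of your own. Each camera call takes 0.05 s, during which the arm holds its last target. There are 200 camera calls.

## Task

Demagnetise the bearing ring lying on the demagnetiser's steel plate: flip the red bat toggle over to the green lamp to switch the magnet on, then, with it on, draw the ring slowly away from the plate (no faster than about 10 cm a second until it is some 20 cm off) and lay it gently, flat, in the yellow tray beside the ring already there. Only when it lies released in the tray flip the toggle back to off, and leave the other ring, the tools and everything else on the bench where they are.

Things in the scene. Friction and masses are not known exactly. Their poses are not given: they have to be found in the camera images.
- demag: Plate demagnetiser, fixed: grey-green case 200 x 250 x 84 mm (x, y, z), front to -x. Origin: centre of its underside. On its -y part a steel pole plate 170 x 160 mm with a brass strip across, top at z = 96 mm; along its +y edge a black control strip 60 mm wide, top at z = 86 mm. On it at y = 90 mm: fuse holder at x = -76 mm, 12 mm high; bat toggle at x = 0; green lamp at x = 76 mm, 13 mm high.
- plate (a point): Centre of the pole plate's top surface (x = 0, y = -35 mm, z = 96 mm of the demagnetiser); axes as the demagnetiser's.
- switch_base (a point): Foot of the bat toggle, on the control strip's surface (x = 0, y = 90 mm, z = 86 mm of the demagnetiser); axes as the demagnetiser's: +x points to the lamp.
- toggle (a joint): Angle of the bat toggle: 0 leaning 0.25 rad to the front, to the fuse holder (off); 0.25 upright; 0.5 leaning 0.25 rad to the green lamp (on). Over-centre spring: about 3.5 N at the tip to leave a stop, less towards the middle; past upright it snaps over by itself and stays.
- toggle_tip (a point): Tip of the bat: steel rod ending in a red sleeve 10 mm across, 22 mm long. Its pivot lies 6 mm above its foot, 38 mm from the tip, so the tip stands 43 mm above the strip and moves 9 mm either side of upright. At the foot a bushing 13 mm across, 8.5 mm high. 60 mm of strip before and behind it are free.
- ring: Ground steel bearing ring to be demagnetised: outside 60 mm, bore 38 mm, 22 mm high, about 0.3 kg. Lies flat on the pole plate. Origin: centre of its underside; z is its axis.
- tray: Shallow yellow plastic tray, fixed: 170 x 280 mm (x, y), walls 4 mm thick and 14 mm high, floor 4 mm thick. Origin: centre of its underside. It stands on the other side of the bench's middle from the demagnetiser. The ring may lie anywhere beside the other ring; the spot 90 mm from the tray's middle along y, on the side away from the other ring, is always free.
- done_ring: Steel ring of the same size (60 mm outside, 38 mm bore, 22 mm high), already demagnetised, loose in the tray, up to 80 mm either side of its middle along y and 25 mm along x. Not to be moved. Origin: centre of its underside.
- caliper: Bystander: steel caliper, 230 mm, lying on the bench at the back. Origin: under its middle.
- bearing: Bystander: ball bearing with blue seals, 72 mm across, 23 mm high, at the back. Origin: centre of its underside.
- spray: Bystander: spray can, 58 mm across, 170 mm high, standing at the back. Origin: centre of its underside.
- driver: Bystander: screwdriver, 200 mm, lying at the left. Origin: under its middle.
- spanner: Bystander: spanner, 200 mm, lying at the right. Origin: under its middle.
- hard_hat: Bystander: white hard hat, 250 mm across, 145 mm high, at the far left. Origin: centre of its underside.
There are look-alikes about, which are no part of the job. Leave any turquoise look-alike of the ring alone.

How it is judged (in metres and radians):
On the way, in this order (a step that is already met when the one before it is completed fails the run):
1. the demagnetiser is switched on while the ring still lies on its plate (value of joint toggle above 0.42 rad and horizontal distance between ring and plate below 0.08 m and z of ring in the frame of plate below 0.01 m), for 0.2 s.
2. the ring lies flat and released in the yellow tray, the demagnetiser still on (value of joint toggle above 0.42 rad and x of ring in the frame of tray between -0.055 and 0.055 m and y of ring in the frame of tray between -0.11 and 0.11 m and z of ring in the frame of tray below 0.009 m and angle between ring's own z axis and vertical below 0.1 rad and linear speed of ring below 0.02 m/s and contact force between ring and the fingers below 0.1 N), for 0.2 s.
At the end, for the whole second after the job is handed in: Toggle at rest at off (under 0.08 rad); ring at rest flat on the tray floor (tilt under 0.1 rad, underside under 9 mm above the tray's underside, centre within 55 mm of its middle along x, 110 mm along y); the other ring at rest within 20 mm of its start (value of joint toggle below 0.08 rad and x of ring in the frame of tray between -0.055 and 0.055 m and y of ring in the frame of tray between -0.11 and 0.11 m and z of ring in the frame of tray below 0.009 m and angle between ring's own z axis and vertical below 0.1 rad and linear speed of each of ring, done_ring below 0.02 m/s and distance of done_ring from where it was at the start of the episode below 0.02 m); the robot touches nothing.
It fails at once if the ring is taken off the plate, or is still within 20 cm of it, with the magnet off (value of joint toggle below 0.25 rad and distance between ring and plate between 0.11 and 0.2 m).
It fails at once if the ring is moved faster than 0.25 m/s within 16 cm of the plate's centre (linear speed of ring above 0.25 m/s and distance between ring and plate below 0.16 m).
It fails at once if the ring is dropped (faster than 0.5 m/s with no finger on it) (linear speed of ring above 0.5 m/s and contact force between ring and the fingers below 0.1 N).
It fails at once if the ring already in the tray is moved more than 20 mm (distance of done_ring from where it was at the start of the episode above 0.02 m).
It fails at once if a bystander is moved more than 30 mm (distance of any of caliper, bearing, spray, driver, spanner, hard_hat from where it was at the start of the episode above 0.03 m).
It also fails if it takes over 64 s, if anything falls off the work surface, if the arm or the gripper's body presses on something with over 40 N, if the wrist force passes 120 N, or if a joint passes its speed limit or range.

## Working session

There is one attempt and no reset: what is moved stays moved. The work goes in short steps, each a Python script; the robot and the scene stay as the last script left them, time stands still between calls to the robot, and variables do not carry over. Pictures are saved under pics/ and viewed, at most 10 in all, crops included, and the job is handed in when it is done.

```bash
ls; mkdir -p pics
python3 - <<'E'
from rig import r, planner, viewer, ticket
import cv2,numpy as np
o=r.observe();print(o,r.grip_depth)
for n in ("scene","top"):
    c=viewer.camera(n);cv2.imwrite(f"pics/{n}0.png",c["frame"]);np.savez(f"{n}0.npz",**c)
    print(n,c["intrinsics"],c["k1"],c["origin"],c["rotation"])
c=viewer.camera("wrist");print(c["hand_eye"],c["intrinsics"],c["k1"])
E
```

```text
pics
{'t': 0.0, 'qpos': array([1.06662681e+00, 3.78085637e-01, 7.96163262e-02, 1.27442748e+00,
       1.00264372e-05, 1.46050026e+00]), 'joint_velocities': array([ 0.00246597,  0.00134839,  0.00074635, -0.00041643,  0.00016106,
       -0.00093905]), 'joint_torque': array([ 1.12256417e-03, -4.63600159e+01,  2.69876379e+01,  2.06957379e-02,
        8.97367386e-06,  6.57767515e-06]), 'eef_pos': array([220.32857399, 530.38270056, 230.34431256]), 'ee_rot': array([ 1.95666091e-01,  9.80670015e-01, -9.99539744e-04, -3.22392516e-04]), 'wrist_force': array([-0.29778309,  0.14248994, -0.2831974 ]), 'ft_torque': array([-0.02149366,  0.03683424,  0.03051793]), 'grip_force': 0.0, 'finger_gap': 1.0012963795670469} 18.700000000000003
scene [[409.0384758    0.         314.90796536]
 [  0.         409.0384758  193.55778837]
 [  0.           0.           1.        ]] -0.09707628226624912 [1377.6790199  -518.49218039 1026.44848024] [ 0.80907717  0.42725281 -0.1923623  -0.35474768]
top [[476.42908427   0.         317.67591218]
 [  0.         476.42908427 202.53282251]
 [  0.           0.           1.        ]] 0.03335107660898814 [ 190.94740467   24.56852013 1807.09504081] [-0.7000671   0.70655781 -0.07291499  0.07324968]
[[-9.93132102e-05 -9.58868430e-01 -2.83850883e-01  7.20058627e+01]
 [ 9.99999871e-01  4.63706453e-05 -5.06521395e-04  6.48776613e-01]
 [ 4.98849724e-04 -2.83850897e-01  9.58868302e-01 -1.42452779e+02]
 [ 0.00000000e+00  0.00000000e+00  0.00000000e+00  1.00000000e+00]] [[277.23726752   0.         319.98168202]
 [  0.         277.23726752 198.10609242]
 [  0.           0.           1.        ]] -0.0379189856471835
```

View pics/top0.png

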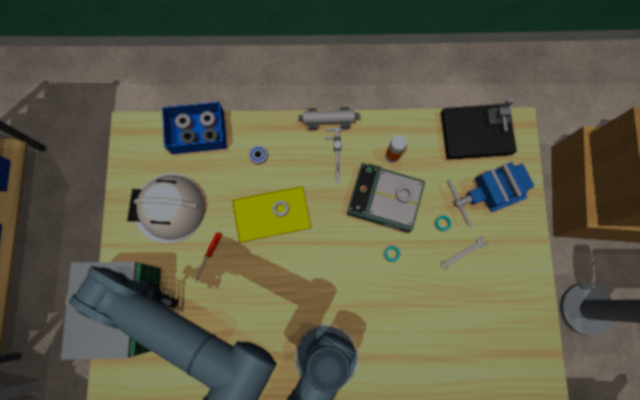

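View pics/scene0.png

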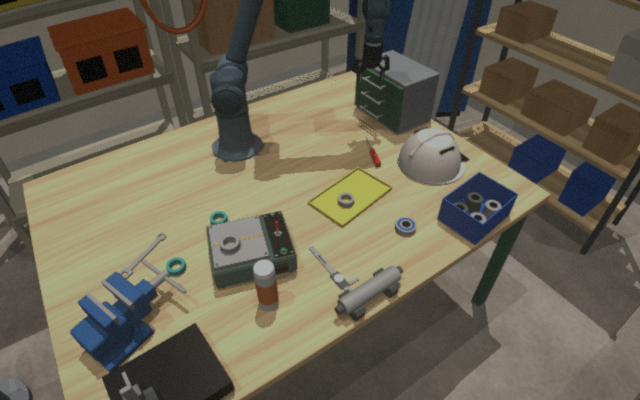

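Top view: the ring is on the plate at (403,195). The tray is at (272,213), with the other ring in it at (281,209). The toggle strip is on the left of the demagnetiser. The turquoise look-alikes at (443,223) and (392,254) lie on the bench, so the grey ring on the pole plate is the one meant.

```bash
cat > h.py <<'E'
import cv2,numpy as np
from scipy.spatial.transform import Rotation as R
from rig import r, planner, viewer, ticket
def cam(n):
    o=r.observe(); c=viewer.camera(n)
    if n=="wrist":
        H=np.array(c["hand_eye"]); Rt=R.from_quat(o["ee_rot"]).as_matrix()
        c["M"]=Rt@H[:3,:3]; c["origin"]=Rt@H[:3,3]+o["eef_pos"]
    else:
        q=np.array(c["rotation"]); c["M"]=R.from_quat(q).as_matrix() if q.size==4 else q
    c["origin"]=np.array(c["origin"]); return c
def ray(c,uv):
    d=np.array([c["k1"],0,0,0,0],float)
    p=cv2.undistortPoints(np.array(uv,float).reshape(-1,1,2),c["intrinsics"],d,None,None,None)[:,0]
    v=np.c_[p,np.ones(len(p))]@c["M"].T
    return v/np.linalg.norm(v,axis=1,keepdims=True)
def plane(c,uv,z):
    v=ray(c,uv); return c["origin"]+v*((z-c["origin"][2])/v[:,2])[:,None]
def px(c,P):
    X=(np.atleast_2d(P)-c["origin"])@c["M"]; s=X[:,:2]/X[:,2:]
    s=s*(1+c["k1"]*(s**2).sum(1,keepdims=True)); K=c["intrinsics"]
    return s*[K[0,0],K[1,1]]+[K[0,2],K[1,2]]
def tri(c1,u1,c2,u2):
    a=[];b=[]
    for c,u in((c1,u1),(c2,u2)):
        v=ray(c,[u])[0];P=np.eye(3)-np.outer(v,v);a.append(P);b.append(P@c["origin"])
    x=np.linalg.lstsq(np.vstack(a),np.hstack(b),rcond=None)[0]
    return x,[float(np.linalg.norm(P@(x-c["origin"]))) for P,c in zip(a,(c1,c2))]
def down(yaw): # tool z down, tool x at yaw
    return R.from_matrix(np.array([[np.cos(yaw),np.sin(yaw),0],[np.sin(yaw),-np.cos(yaw),0],[0,0,-1]])).as_quat()
E
python3 - <<'E'
from h import *
c=cam("top");s=cam("scene")
print("ring",tri(c,(403,195),s,(230,243)),"done",tri(c,(281,209),s,(346,199)))
hsv=cv2.cvtColor(c["frame"],cv2.COLOR_BGR2HSV)
m=cv2.inRange(hsv,(24,180,90),(34,255,255));n,l,st,ce=cv2.connectedComponentsWithStats(m);i=1+np.argmax(st[1:,4])
cn=cv2.findContours((l==i).astype(np.uint8),0,2)[0][0];b=cv2.boxPoints(cv2.minAreaRect(cn));print("tray",st[i],plane(c,b,14).round(0).tolist())
print("demag ctr",plane(c,[(386,197)],86), plane(c,[(372,163),(425,179),(409,231),(348,213)],84))
m=cv2.inRange(hsv,(0,120,60),(10,255,255))|cv2.inRange(hsv,(172,120,60),(180,255,255));n,l,st,ce=cv2.connectedComponentsWithStats(m)
print([(st[k].tolist(),plane(c,[ce[k]],125).round().tolist()) for k in range(1,n) if st[k,4]>3])
o=r.observe();print(R.from_quat(o["ee_rot"]).as_matrix().round(2).tolist())
E
```

```text
ring (array([ 574.08303435, -288.53550202,  104.01130805]), [0.2711714527098881, 0.2711714527096811]) done (array([544.78530689, 167.20426674,  17.38355726]), [3.387418364947134, 3.387418364947284])
tray [ 232  187   79   56 2883] [[582.0, 359.0, 14.0], [636.0, 82.0, 14.0], [470.0, 50.0, 14.0], [417.0, 322.0, 14.0]]
demag ctr [[ 571.06291082 -229.04882074   86.        ]] [[ 702.83956532 -181.7950293    84.        ]
 [ 638.80617017 -377.01356177   84.        ]
 [ 443.83567709 -308.08108365   84.        ]
 [ 512.57082914  -87.43603311   84.        ]]
[([389, 149, 4, 4, 4], [[738.0, -247.0, 125.0]]), ([389, 159, 5, 2, 5], [[704.0, -247.0, 125.0]]), ([363, 187, 2, 3, 6], [[597.0, -143.0, 125.0]]), ([206, 233, 15, 25, 155], [[397.0, 395.0, 125.0]])]
[[-0.92, 0.38, -0.0], [0.38, 0.92, -0.0], [0.0, -0.0, -1.0]]
```

Run:
```python
from h import *
import pickle
q=down(np.radians(160))
for p in ([590,-200,380],[520,-200,380],[520,140,350],[590,200,350]):
    print(planner.inverse_kinematics(p,q))
r.move_ptp([540,-190,340],q)
A=cam("wrist"); r.move_linear([600,-260,340]); B=cam("wrist")
r.move_ptp([520,160,340],down(np.radians(190)))
C=cam("wrist"); r.move_linear([560,240,340]); D=cam("wrist")
pickle.dump((A,B,C,D),open("w.pkl","wb"))
cv2.imwrite("pics/w1.png",np.vstack([np.hstack([A["frame"],B["frame"]]),np.hstack([C["frame"],D["frame"]])])[::2,::2])
cv2.imwrite("pics/A.png",A["frame"])
print(r.observe()["t"])
```

```text
[-0.42861124  0.54092268  0.72666855  1.7565422   0.         -0.07954539]
[-0.48103659  0.3641381   0.44606828  1.65272651  0.         -0.13197074]
[0.1451772  0.30560557 0.28365643 1.54884719 0.         0.49424305]
[0.22504206 0.51189798 0.59693814 1.65583649 0.         0.57410791]
6.3417
```

View pics/w1.png

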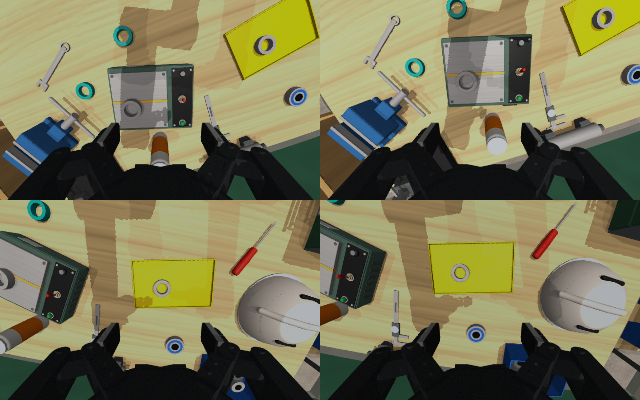

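View pics/A.png

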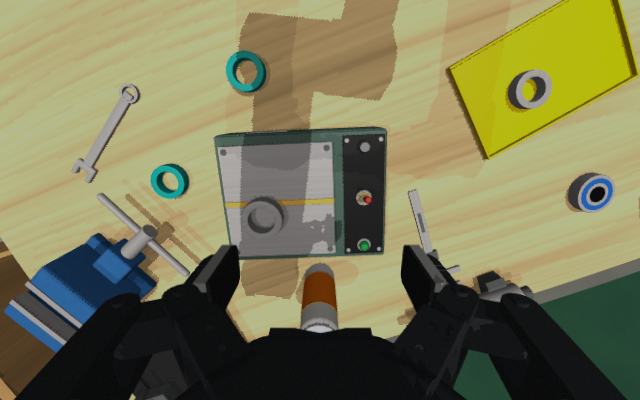

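View A: the grey ring is at (263,218) on the plate, the toggle's red tip at (367,199), the fuse holder at (365,147) and the green lamp at (364,245). The turquoise rings at (245,71) and (169,181) lie on the bench, and the spray can stands just behind the case at (320,290). The tray with the other ring is at upper right, ring at (530,90).

```bash
cat >> h.py <<'E'
def cloud(c):
    v,u=np.mgrid[0:400,0:640]; d=c["depth"].ravel(); k=d>0
    uv=np.c_[u.ravel(),v.ravel()]; w=ray(c,uv); w/= (w@c["M"][:,2])[:,None]
    P=c["origin"]+w*d[:,None]; P[~k]=np.nan; return P.reshape(400,640,3)
def blob(c,lo,hi,near):
    m=cv2.inRange(cv2.cvtColor(c["frame"],cv2.COLOR_BGR2HSV),lo,hi)
    n,l,st,ce=cv2.connectedComponentsWithStats(m)
    k=min((k for k in range(1,n) if st[k,4]>8),key=lambda k:np.hypot(*(ce[k]-near)))
    return ce[k],st[k,4]
def topdisc(c,xy,z0,z1,rad=60):
    P=cloud(c); m=(np.hypot(P[...,0]-xy[0],P[...,1]-xy[1])<rad)&(P[...,2]>z0)&(P[...,2]<z1)
    n,l,st,ce=cv2.connectedComponentsWithStats(m.astype(np.uint8)); i=1+np.argmax(st[1:,4])
    z=np.median(P[l==i][:,2]); cn=max(cv2.findContours((l==i).astype(np.uint8),0,1)[0],key=cv2.contourArea)
    e=cv2.fitEllipse(cn); q=P[l==i][:,:2]; cc,rr=cv2.minEnclosingCircle(q.astype(np.float32))
    return np.array(e[0]),z,plane(c,[e[0]],z)[0],cc,rr
E
python3 - <<'E'
from h import *
import pickle
A,B,C,D=pickle.load(open("w.pkl","rb"))
for n,cs,xy,z0,z1 in(("ring",(A,B),(574,-288),109,128),("done",(C,D),(545,167),17,36)):
    t=[topdisc(c,xy,z0,z1) for c in cs]
    for x in t: print(n,x)
    print("tri",tri(cs[0],t[0][0],cs[1],t[1][0]))
for n,lo,hi,near,z in(("red",(0,120,70),(10,255,255),((367,199),(520*2-640+0,72*2)),129),("lamp",(50,120,60),(75,255,255),((364,245),(518*2-640,98*2)),99)):
    a=[blob(c,lo,hi,np.array(x,float)) for c,x in zip((A,B),near)]; print(n,a,tri(A,a[0][0],B,a[1][0]))
for c in(A,B):
    P=cloud(c)
    for nm,lo,hi in(("case84+",80,91),("plate",91,101),("tall",125,200)):
        m=(P[...,2]>lo)&(P[...,2]<hi)&(P[...,0]>420)&(P[...,0]<760)&(P[...,1]<-60)&(P[...,1]>-400)
        n,l,st,ce=cv2.connectedComponentsWithStats(m.astype(np.uint8))
        for i in range(1,n):
            if st[i,4]<150: continue
            q=P[l==i]; rc=cv2.minAreaRect(q[:,:2].astype(np.float32)); print(nm,st[i,4],np.median(q[:,2]).round(1),np.round(rc[0],1),np.round(rc[1],1),round(rc[2],1))
ys=[]
for c in(C,D):
    m=cv2.inRange(cv2.cvtColor(c["frame"],cv2.COLOR_BGR2HSV),(24,150,60),(34,255,255))
    m=cv2.morphologyEx(m,cv2.MORPH_CLOSE,np.ones((5,5)))
    n,l,st,ce=cv2.connectedComponentsWithStats(m);i=1+np.argmax(st[1:,4])
    P=cloud(c);print("floor z",np.nanmedian(P[l==i][:,2]))
    b=cv2.boxPoints(cv2.minAreaRect(cv2.findContours((l==i).astype(np.uint8),0,2)[0][0]));p=plane(c,b,14)
    print("tray",p.mean(0).round(1),[np.linalg.norm(p[k]-p[k-1]).round(1) for k in range(4)],np.degrees(np.arctan2(*(p[1]-p[0])[1::-1])).round(1),np.degrees(np.arctan2(*(p[2]-p[1])[1::-1])).round(1))
E
```

```text
ring (array([261.79397583, 219.43025208]), np.float64(117.62448218555016), array([ 575.66680353, -288.57248097,  117.62448219]), (577.2261962890625, -290.03814697265625), 29.98330307006836)
ring (array([291.75289917, 163.60112   ]), np.float64(117.73955452566582), array([ 576.32547861, -290.21728074,  117.73955453]), (577.5051879882812, -290.44793701171875), 29.928707122802734)
tri (array([ 577.37595079, -291.09124461,  110.79623187]), [0.28758263698890035, 0.2875826369890404])
done (array([322.80239868, 176.62820435]), np.float64(25.784833899089563), array([545.11143817, 168.43059158,  25.7848339 ]), (546.1775512695312, 168.48440551757812), 29.835304260253906)
done (array([279.78408813, 145.07992554]), np.float64(25.67832805022084), array([544.95422898, 170.46992961,  25.67832805]), (545.7468872070312, 170.18231201171875), 30.018827438354492)
tri (array([546.53411548, 169.09047911,  16.63239941]), [0.5342192522122337, 0.5342192522120448])
red [(array([367.53333333, 199.48888889]), np.int32(45)), (array([406.37288136, 139.18644068]), np.int32(59))] (array([ 596.10010329, -140.5423650
[... 253 characters left out ...]
0.19130320665591574])
case84+ 7940 85.2 [ 576.4 -228.7] [245.8 196.8] 72.5
plate 10476 95.9 [ 566.3 -262.6] [159.5 170.1] 72.4
plate 392 96.2 [ 580.9 -293.9] [33.4 31. ] 76.7
tall 857 151.6 [ 739.6 -263.8] [55.8 25.4] 73.4
case84+ 9248 85.1 [ 576.9 -228.8] [246.7 197.4] 72.7
plate 12677 95.9 [ 566.2 -262.2] [159.6 171. ] 72.6
plate 524 96.0 [ 578.2 -292.4] [35.9 34.6] 8.9
tall 1452 168.0 [ 742.5 -268.6] [57.  34.8] 89.9
floor z 4.049012735230548
tray [526.4 207.2  14. ] [np.float64(169.8), np.float64(277.7), np.float64(170.8), np.float64(306.4)] 100.9 17.2
floor z 4.00818536204622
tray [527.6 203.7  14. ] [np.float64(171.4), np.float64(277.5), np.float64(169.9), np.float64(306.2)] 100.8 14.8
```

Everything checks: case 197×247 mm at yaw −17.4°, plate z 95.9, ring top 117.7, and the toggle tip 1 mm from its predicted off position. I'll refine the tray from depth, then flip the toggle.

```bash
cat >> h.py <<'E'
YD=np.radians(-17.4); DC=np.array([576.8,-228.8]); RD=np.array([[np.cos(YD),-np.sin(YD)],[np.sin(YD),np.cos(YD)]])
def dm(x,y,z): return [*(DC+RD@[x,y]),z]
QD=down(YD+np.pi)
def flip(s): # s=-1: push from the front to on ; +1: push from the lamp side to off
    r.move_gripper(0.0)
    r.move_ptp(dm(s*43,90,210),QD); r.move_linear(dm(s*43,90,112),speed=100)
    print("hit",r.move_linear(dm(s*13.5,90,112),speed=30,max_force=12),RD.T@(r.observe()["eef_pos"][:2]-DC))
    r.move_linear(dm(s*43,90,112),speed=80); r.move_linear(dm(s*43,90,210),speed=150)
def tip():
    c=cam("wrist");t=cam("scene");u=blob(c,(0,120,70),(10,255,255),px(c,dm(0,90,129))[0])[0]
    P=plane(c,[u],126)[0]; return RD.T@(P[:2]-DC),c
E
python3 - <<'E'
from h import *
import pickle
A,B,C,D=pickle.load(open("w.pkl","rb"))
for c in(C,D):
    m=cv2.inRange(cv2.cvtColor(c["frame"],cv2.COLOR_BGR2HSV),(24,150,60),(34,255,255))
    P=cloud(c);m=(m>0)&(P[...,2]<20)&(P[...,2]>2)
    n,l,st,ce=cv2.connectedComponentsWithStats(m.astype(np.uint8));i=1+np.argmax(st[1:,4])
    print("tray",cv2.minAreaRect(P[l==i][:,:2].astype(np.float32)))
flip(-1)
r.move_ptp([540,-190,340],QD);p,c=tip();print("tip",p,r.observe()["t"])
f=c["frame"];cv2.imwrite("pics/on.png",cv2.resize(f[100:280,200:440],None,fx=3,fy=3))
t=topdisc(c,(577,-290),109,128);print(t)
E
```

```text
tray ((527.3739624023438, 205.13723754882812), (169.627197265625, 281.8267822265625), 10.930479049682617)
tray ((527.2824096679688, 205.6721954345703), (170.58811950683594, 279.5133361816406), 10.7271146774292)
hit False [-13.44110392  90.01243785]
tip [ 4.76668469 88.98138947] 12.8833
(array([259.93209839, 217.50894165]), np.float64(117.72303610632969), array([ 575.70215347, -288.74553119,  117.72303611]), (577.6135864257812, -290.21575927734375), 30.133708953857422)
```

View pics/on.png

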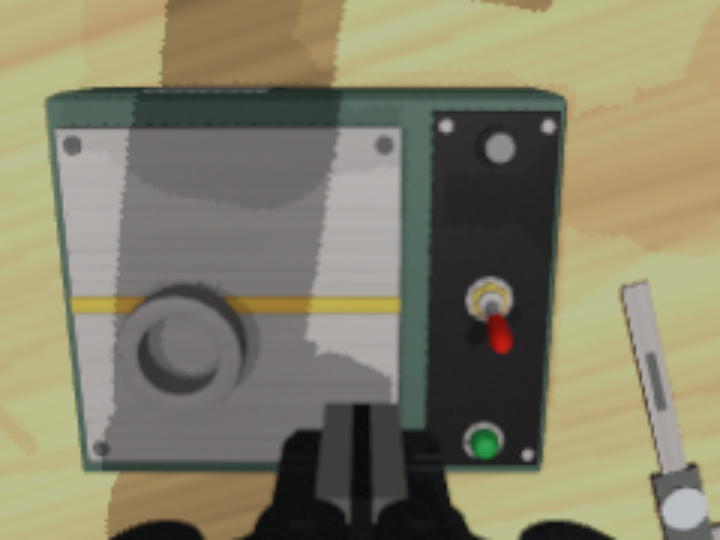

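The toggle now leans to the green lamp (crop: red sleeve at (500,335), lamp at (485,441)). The target is the grey ring at (190,345) on the plate, not one of the turquoise ones. Next I grasp it and draw it off slowly.

Run:
```python
from h import *
c=[577.4,-290.0]
r.move_gripper(1.0); r.move_ptp([*c,220],QD); r.move_linear([*c,125],speed=120)
print(r.move_linear([*c,94],speed=40,max_force=10))
r.move_gripper(0.0,force=50); o=r.observe(); print(o["finger_gap"],o["grip_force"],o["wrist_force"],o["eef_pos"])
if o["grip_force"]>10:
    r.move_linear([*c,310],speed=60); o=r.observe(); print(o["finger_gap"],o["grip_force"],o["wrist_force"],o["t"])
    p=cam("scene"); cv2.imwrite("pics/lift.png",cv2.resize(p["frame"][130:290,150:390],None,fx=3,fy=3))
```

```text
False
0.6697525707319908 55.04196060821414 [0.19963994 1.14842391 4.69550492] [ 577.93007222 -290.38931946   94.89401852]
0.6748722193997393 54.30271189659834 [ 1.05390505  1.05817346 -3.34927605] 20.3417
```

View pics/lift.png

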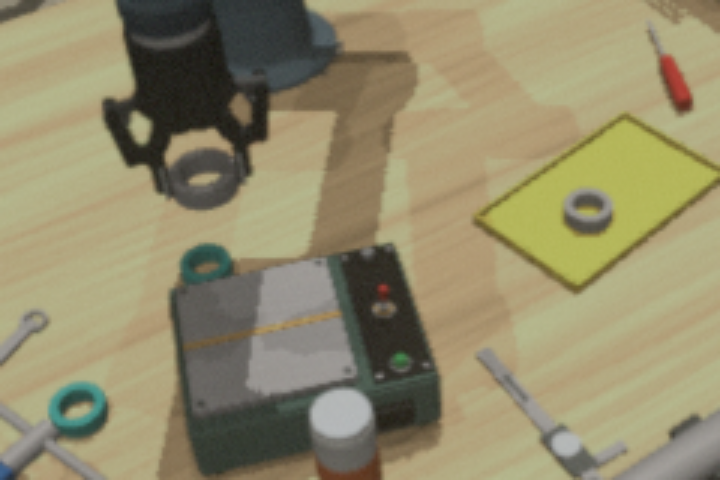

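The ring is held level between the fingers at (205,178), clear of the plate. On to the tray.

Run:
```python
from h import *
p=[512.7,282.0]; q=down(np.radians(145))
r.move_linear([545,-120,310],speed=200)
r.move_ptp([*p,200],q); r.move_linear([*p,20],speed=110)
print(r.move_linear([*p,2],speed=20,max_force=6)); o=r.observe(); print(o["eef_pos"],o["wrist_force"],o["grip_force"])
r.move_gripper(0.85); r.pause(0.3)
r.move_linear([*p,120],speed=80); r.move_linear([500,205,340],speed=200)
c=cam("wrist"); print(r.observe()["t"])
for xy in((512.7,282),(545.5,169.5)): print(topdisc(c,xy,17,36)[1:])
cv2.imwrite("pics/tray.png",c["frame"])
```

```text
True
[512.32895017 281.86758743   2.85511255] [-0.05563422  0.32315141  6.53130015] 55.14465456828475
29.1333
(np.float64(25.645098075243197), array([510.86569618, 281.85641437,  25.64509808]), (511.6986083984375, 281.78582763671875), 29.914276123046875)
(np.float64(25.770059125360433), array([544.37398602, 169.31528406,  25.77005913]), (545.2566528320312, 168.2437744140625), 29.96320152282715)
```

View pics/tray.png

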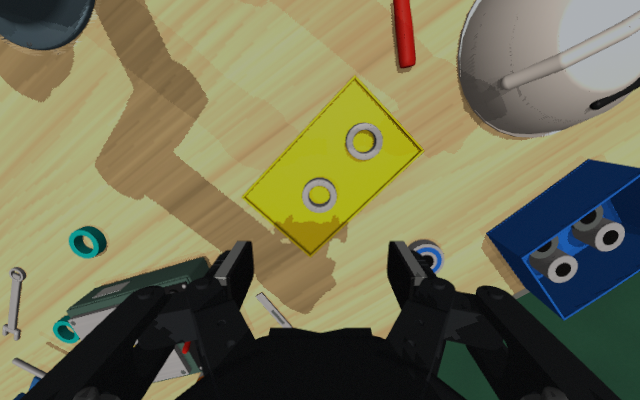

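Both rings lie flat in the tray: ours at (364,142), the other unmoved at (319,194), and both tops are at about 25.7 mm. Now I switch off.

Run:
```python
from h import *
flip(+1)
r.move_ptp([540,-190,340],QD);p,c=tip();print("tip",p,r.observe()["t"])
cv2.imwrite("pics/off.png",cv2.resize(c["frame"][100:280,200:440],None,fx=3,fy=3))
```

```text
hit False [13.02289777 90.00448906]
tip [-8.73845829 89.73529151] 35.7333
```

View pics/off.png

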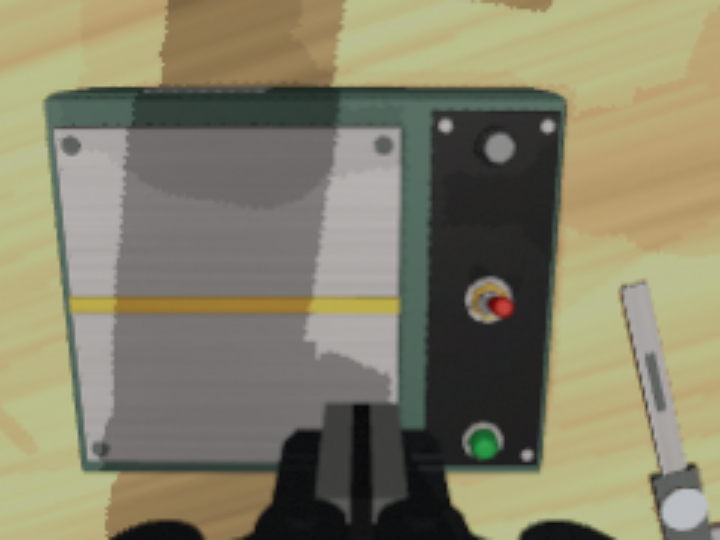

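The toggle is back at off (tip at (500,306), x' = −8.7 mm, as at the start), the plate is empty and the arm is clear.

```bash
python3 -c "
from rig import ticket
print(ticket.close_job())"
```

```text
the job is handed in; nothing more can be done
None
```

The job is handed in (no verdict came back): the ring was drawn off slowly with the magnet on and lies flat and released in the tray, the toggle is back at off, and the other ring stayed within about 2 mm of where it started.

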